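# Park the counterweighted glue-clamp arm and push the panel home

## Robot

A 6-joint arm with a two-finger parallel gripper is mounted at the origin on the work surface. World frame = base frame: x ahead of the robot, y to its left, z up, the work surface at z = 0. Lengths are in m, angles in rad, forces in N, time in s.
With the tool pointing down it reaches from about 0.25 to 0.775 m from the base axis. Payload 4 kg.
Tool frame: the origin (TCP) lies at the very end of the fingers, on their centre line; the grasp point (between the pads) lies 19 mm behind it (robot.pinch_z is the distance from the TCP to the grasp point, in m); z points along the fingers, y is the line along which they close (so a half turn about z gives the same grasp; the last joint's range is limited). The gripper opens to 94 mm and grips with 3 to 60 N. Pads are 16 mm wide; open, the fingers measure 119 mm over their backs; the gripper's body (75 mm by 177 mm) begins 78 mm behind the grasp point.
Start: joints at [1.12, 0.087, 1.371, -0, 1.684, -0.103], TCP at [0.187, 0.517, 0.168] pointing down, gripper open.
Joint ranges: [-3.1, 3.1], [-0.76, 2.03], [0.27, 2.55], [-1.08, 4.22], [0.17, 2.65], [-2.57, 2.57]. Speed limits (rad/s): [2.79, 2.79, 3.14, 3.14, 3.14, 3.14].

## Interface

Orientations are given as [roll, pitch, yaw] about the fixed x, y, z axes, in that order (R = Rz(yaw) Ry(pitch) Rx(roll)).
In Python, from bench import robot gives the robot as it stands.
- The arm moves only by the tool arm_command, never from a script. Its argument "targets" is one flat list of numbers, 7 for each row, row after row: the turn, a rotation vector about the tool's x, y, z in degrees, then the shift along the tool's x, y, z in mm, then the closure, from -1 (fully open) to 1 (shut). In form: [ax, ay, az, x, y, z, hand, ax, ay, az, x, y, z, hand, ...]. A call has 1 to 20 rows; each row is the pose to reach, as a shift and turn from the pose commanded when the call began, along the tool's axes at that moment; what a row does not reach only later rows make up. A row lasts 1/10 s, in which the tool goes at most 50 mm and 8.59 degrees, less where a joint would pass 70% of its speed; a pose out of reach is approached as far as the arm can. A call with a gripper value outside its range is refused whole. The fingers move at their own pace and stop on an object; the grip force is fixed at half the most. Time passes only in rows, so rows that repeat a pose let the fingers close. It gives the time, the measured TCP pose, the force, the opening and the grip force at its end, in the units of the state.
- robot.get_obs(): the state, without advancing time (a new reading comes with each control period).
- robot.snapshot(name): name is "scene" or "top" or "wrist"; returns a dict with "color" (384x512x3 uint8, red, green, blue), "range_z" (384x512 float32, m along the optical axis (not along the pixel's ray), 0 where there is no reading), "fx", "fy", "cx", "cy" (pixels), "T" (4x4, takes a point from camera to world coordinates); the wrist camera has in their place "T_tool_cam" (4x4, takes a point from camera to tool coordinates, whose origin is the TCP and whose axes are the flange's). Camera axes: x right, y down, z forward; pixel columns grow to the right and rows downward; lengths in m; the calibration is good to about 2 mm. A picture is of the moment at which its call begins: read the wrist's pose just before it.
- robot.close_job(): hands the job in; it is judged then, once.
The state is a dict: "time": time; "joint_positions": joint angles; "qvel": joint speeds; "joint_torque": joint torques, N m; "tool_pos": TCP position; "ee_rot": TCP orientation; "wrist_force": force on the tool from outside, world axes, zero at the start; "wrist_torque": the same for the moment, N m; "width": finger opening in m; "finger_force": force on a finger pad.
Only numpy, scipy, OpenCV 4.12 (cv2) and the standard library are available. Lean on these libraries where they do the work, as an engineer would, in place of code of your own. Each camera call takes 0.05 s, during which the arm holds its last target. There are 200 camera calls.

## Task

Push the paddle of the gluing jig's hold-down arm up from below until the arm passes its balance point and stays raised by itself. Then push the plywood panel along the bed until its far edge is flat against the fence over its whole length. Everything is pushed with the fingertips or the outside of the fingers: the panel must not be lifted off the bed or tipped; leave the other things on the bench where they are.

Things in the scene. Friction and masses are not known exactly. Their poses are not given: they have to be found in the camera images.
- jig: Gluing jig fixed to the bench. Origin on the bench top, directly under the hinge pin; its x points away from the robot (within 0.32 rad), z up. Flat grey bed 12 mm thick (top at z = 12), from x = -270 to +100, 220 wide. Behind the fence two steel cheeks carry the hinge pin of the hold-down arm.
- hinge_pin (a point): Middle of the hinge pin (axis along the jig's y), fixed, 105 mm above the jig's origin.
- clamp_arm (a joint): Angle of the steel hold-down arm (about 1.2 kg), rad: 0 = down, level, pointing along the jig's -x to the robot; grows as the paddle swings up and away from the robot; 1.95 = raised stop, leaning back. Balance point about 0.73: below it the arm falls back to 0, above it on to 1.95, damped, in some seconds. Raising slowly takes about 2 to 5 N up under the paddle.
- paddle (a point): Centre of the underside of the wooden paddle on the arm's free end: a flat plate 60 long, 110 across, 14 thick, turned up 0.6 rad from the arm's line, so that its outer end is the higher. When the arm is down this point is 199 mm from the pin towards the robot and 12 mm above it (117 mm above the bench; the paddle's lowest edge is at 95 mm). Its axes are the arm's.
- counterweight (a point): Centre of the arm's counterweight, a steel disc 60 across, 50 wide, on a post square to the arm, 85 mm above the pin when the arm is down. The arm between pin and paddle is a bar 36 wide, 18 thick.
- foot (a point): Underside of the rubber pad (32 across) on the arm's foot, an 18 mm rod hanging 90 mm below the arm's middle line, 80 mm from the pin: with the arm down it bars the panel's way to the fence, with the arm raised it points to the robot.
- fence (a point): Middle of the fence's near face at the bed, at jig x = -50, z = 12. Wooden strip across the bed, 200 long (along the jig's y), 26 high, 20 thick, fixed.
- panel: Loose plywood panel, 90 (its x) by 140 (its y) by 18 thick, 0.16 kg, with four dark dowel holes drawn on top, lying on the bed between the robot and the fence, under the paddle, within 0.15 rad of square to the jig. Origin at the centre of its underside.
- panel_edge (a point): Middle of the panel's far edge (the one towards the fence), at half its thickness, 45 mm from the panel's centre.
- glue: Bystander: white bottle with red cap, 54 diameter, 150 high; origin under its centre.
- jar: Bystander: small glass jar, 48 diameter, 55 high, standing on the bed behind the fence; origin under its centre.
- screwdriver: Bystander: screwdriver with red handle lying on the bench.
- sandblock: Bystander: cork sanding block, 100 by 60 by 35.
- file: Bystander: file with wooden handle, 350 long, lying on the bench.
Things that resemble listed ones, but are neither listed nor needed, are in the scene too. There is more than one size of the panel; the job needs the largest.

How it is judged:
By the outcome, as a careful person would: the job done as asked, in the order asked, and still so for the second after the job is handed in, with the robot touching nothing.
It also fails if it takes over 48 s, if anything falls off the work surface, if the arm or the gripper's body presses on something with over 40 N, if the wrist force passes 120 N, or if a joint passes its speed limit or range.

## Working session

There is one attempt and no reset: what is moved stays moved. The work goes in short steps, Python scripts to look and compute and a tool call to move; the robot and the scene stay as the last step left them, time stands still between calls to the robot, and variables do not carry over. Pictures are saved under pics/ and viewed, at most 10 in all, crops included, and the job is handed in when it is done.

Besides the shell and the picture viewer there is one more tool, called as name(argument=value, ...) on one line, values as JSON. arm_command: Moves the arm, as the interface text tells. Its arguments: {"type":"object","properties":{"targets":{"type":"array"}},"required":["targets"]}

```bash
ls; mkdir -p pics
python3 - <<'E'
from bench import robot
import cv2,numpy as np
o=robot.get_obs();print(o)
for n in("scene","top"):
    s=robot.snapshot(n);cv2.imwrite(f"pics/{n}0.png",s["color"][:,:,::-1]);np.savez(f"{n}0.npz",**s)
    print(n,s["fx"],s["cx"],s["cy"],s["T"])
E
```

```text
pics
{'time': 0.0, 'joint_positions': array([ 1.11991597e+00,  8.79672682e-02,  1.37222927e+00, -3.11375985e-05,
        1.68355822e+00, -1.03112240e-01]), 'qvel': array([-0.00061024, -0.00122164, -0.00167819,  0.00047522,  0.00268158,
        0.00084337]), 'joint_torque': array([-1.62063410e-03, -3.40181243e+01, -3.02426505e+01,  7.17327674e-02,
        3.28795763e-02, -1.70180642e-04]), 'tool_pos': array([0.18719475, 0.51651412, 0.16641021]), 'ee_rot': array([-3.13943885e+00, -1.91761018e-04,  2.79382086e+00]), 'wrist_force': array([-0.06177077, -0.73565305, -0.20739034]), 'wrist_torque': array([-0.00027854, -0.01331774, -0.01167058]), 'finger_force': 0.0, 'width': 0.09391771519242786}
scene 499.207694366832 250.88228096799307 190.18346954477673 [[-0.62222903  0.49997428 -0.60237593  1.2460553 ]
 [ 0.7825391   0.41841337 -0.46104535  0.58767193]
 [ 0.02153133 -0.75825852 -0.65159836  0.94487175]
 [ 0.          0.          0.          1.        ]]
top 351.30296366109343 255.4891441203804 189.9610795384308 [[ 0.02457153 -0.98112968  0.19178321  0.36929758]
 [-0.99951049 -0.02782687 -0.01429877  0.01605211]
 [ 0.01936567 -0.19133798 -0.98133315  0.93887444]
 [ 0.          0.          0.          1.        ]]
```

View pics/scene0.png

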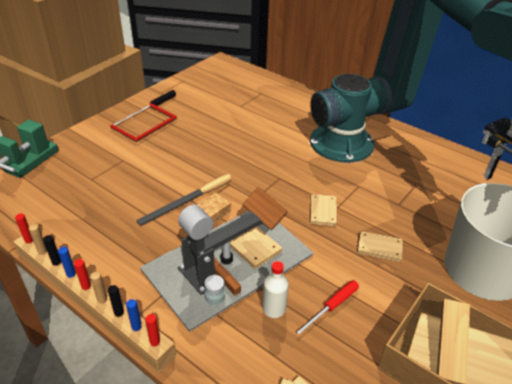

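View pics/top0.png

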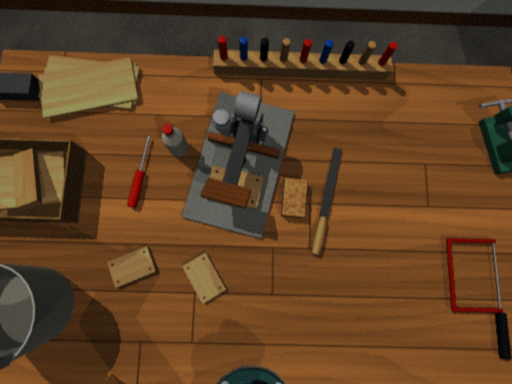

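The scene view shows the jig with its arm down: counterweight (195,220), brown paddle (263,205), panel under it (255,245), jar (215,288), glue (275,290). In the top view the bed corners are about (219,93), (295,108), (264,237), (185,217), the paddle is at (228,192), the glue at (173,140) and the sanding block at (295,197).

```bash
cat > h.py <<'E'
import numpy as np,cv2
def cloud(s):
    z=s["range_z"].astype(float);v,u=np.mgrid[:384,:512]
    P=np.stack([(u-s["cx"])/s["fx"]*z,(v-s["cy"])/s["fy"]*z,z,np.ones_like(z)],-1)@s["T"].T
    P[z==0]=np.nan
    return P[...,:3]
def ray(s,uv,h):
    uv=np.atleast_2d(uv).astype(float)
    d=np.c_[(uv[:,0]-s["cx"])/s["fx"],(uv[:,1]-s["cy"])/s["fy"],np.ones(len(uv))]@s["T"][:3,:3].T
    o=s["T"][:3,3];return o+d*((h-o[2])/d[:,2])[:,None]
E
python3 - <<'E'
from h import *
np.set_printoptions(precision=4,suppress=True)
for n in("top","scene"):
    s=np.load(n+"0.npz");P=cloud(s);c=s["color"].astype(int)
    hsv=cv2.cvtColor(s["color"],cv2.COLOR_RGB2HSV)
    m=(abs(P[...,2]-.012)<.006)&(hsv[...,1]<60)&(P[...,0]>.3)&(P[...,0]<.85)&(abs(P[...,1])<.35)
    m=cv2.morphologyEx(m.astype(np.uint8),cv2.MORPH_OPEN,np.ones((3,3)))
    v,u=np.nonzero(m);Q=ray(s,np.c_[u,v],.012)[:,:2]
    r=cv2.minAreaRect((Q*1000).astype(np.float32));print(n,len(Q),r,cv2.boxPoints(r))
    # panel
    w=(abs(P[...,2]-.030)<.006)&(hsv[...,1]>60)&(P[...,0]>.3)&(P[...,0]<.75)&(abs(P[...,1])<.25)
    k,l,st,ce=cv2.connectedComponentsWithStats(w.astype(np.uint8))
    for i in range(1,k):
        if st[i,4]>25:
            v,u=np.nonzero(l==i);print(' wood',st[i],ray(s,np.c_[u,v],.03).mean(0),np.median(c[l==i],0))
E
```

```text
top 5996 ((608.9417724609375, -26.795318603515625), (373.1295471191406, 366.195068359375), 76.57530975341797) [[ 387.533  -165.7532]
 [ 743.7221 -250.7716]
 [ 830.3505  112.1625]
 [ 474.1614  197.181 ]]
 wood [208 137  24   8  46] [0.6792 0.1042 0.03  ] [53.  27.5 11. ]
 wood [247 148  32  10  55] [ 0.6508 -0.0155  0.03  ] [39. 21.  9.]
 wood [210 165  16  16 180] [0.5921 0.1054 0.03  ] [130.   99.   59.5]
 wood [237 171  27  37 537] [0.5567 0.0136 0.03  ] [93. 70. 42.]
 wood [282 177  25  40 774] [ 0.5318 -0.0992  0.03  ] [144.  99.  51.]
 wood [314 226  10  28 109] [ 0.4179 -0.1617  0.03  ] [148. 116.  63.]
scene 5353 ((619.2726440429688, 16.928390502929688), (467.6272888183594, 370.07366943359375), 76.84622955322266) [[ 385.8828 -168.6427]
 [ 746.2468 -252.8586]
 [ 852.6625  202.4995]
 [ 492.2985  286.7154]]
 wood [203 174  27  15  99] [ 0.4273 -0.1615  0.03  ] [241. 213. 137.]
 wood [202 195  28  24 227] [ 0.5135 -0.0929  0.03  ] [228. 171. 104.]
 wood [ 230  227   52   40 1114] [0.561  0.0805 0.03  ] [229.  190.5 127. ]
 wood [224 280  17  14  56] [0.6965 0.1206 0.03  ] [95.  58.5 32. ]
```

Run:
```python
from h import *
np.set_printoptions(precision=1,suppress=True)
for n in("top","scene"):
    s=np.load(n+"0.npz");P=cloud(s)
    hsv=cv2.cvtColor(s["color"],cv2.COLOR_RGB2HSV)
    m=(abs(P[...,2]-.012)<.006)&(hsv[...,1]<60)&(P[...,0]>.3)&(P[...,0]<.85)&(abs(P[...,1])<.35)
    k,l,st,ce=cv2.connectedComponentsWithStats(m.astype(np.uint8))
    Q=[]
    for i in range(1,k):
        if st[i,4]>150:
            v,u=np.nonzero(l==i);q=ray(s,np.c_[u,v],.012)[:,:2]*1000;print(n,st[i],q.mean(0));
            if abs(q.mean(0)-[590,30]).max()<130:Q.append(q)
    r=cv2.minAreaRect(np.vstack(Q).astype(np.float32));print(r,cv2.boxPoints(r))
for n in("top","scene"):
    im=np.load(n+"0.npz")["color"][:,:,::-1]
    c=im[85:245,175:305] if n=="top" else im[170:330,135:315]
    c=cv2.resize(c,None,fx=4,fy=3.6 if 0 else 4,interpolation=cv2.INTER_CUBIC)
    c=cv2.convertScaleAbs(c,alpha=1.6 if n=="top" else 1)
    cv2.imwrite(f"pics/{n}c.png",c[:600])
    print(c.shape)
a,b=[cv2.imread(f"pics/{n}c.png") for n in("top","scene")]
b=cv2.resize(b,None,fx=.55,fy=.55);a=cv2.resize(a,(390,480))
c=np.zeros((480,800,3),np.uint8);c[:,:390]=a;c[:b.shape[0],395:395+b.shape[1]]=b[:,:405];cv2.imwrite("pics/c.png",c)
```

```text
top [214  93  23  25 304] [797.8  91.7]
top [ 182  103  112  135 5316] [586.4  42.8]
top [320 149  21  68 441] [ 566.7 -197.8]
((626.90869140625, 48.500709533691406), (218.30291748046875, 366.211669921875), 76.56437683105469) [[ 423.5  -15.1]
 [ 779.6 -100.2]
 [ 830.4  112.1]
 [ 474.2  197.2]]
scene [138 190  64  34 370] [ 580.4 -200.5]
scene [ 141  223  172  108 5091] [678.7  64.8]
((626.7589721679688, 49.73468780517578), (222.52137756347656, 369.933837890625), 76.35853576660156) [[ 420.8  -14.8]
 [ 780.3 -102. ]
 [ 832.7  114.2]
 [ 473.3  201.5]]
(640, 520, 3)
(640, 720, 3)
```

View pics/c.png

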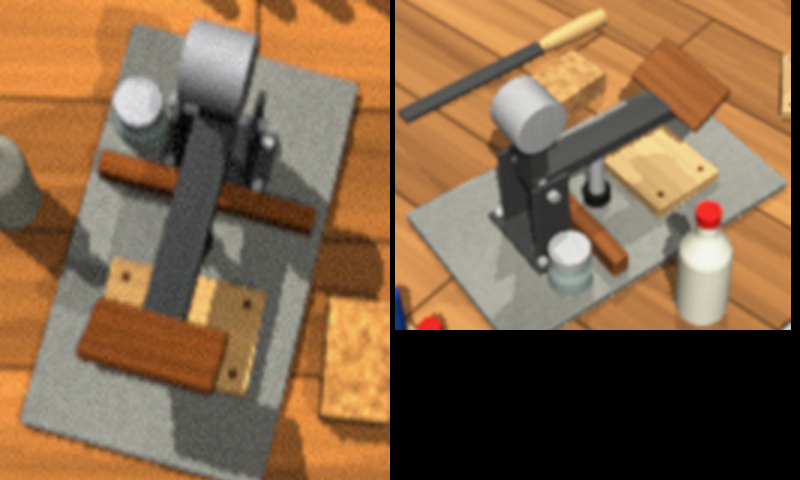

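The crop confirms the jig: jar left of the cheeks behind the fence, panel under the paddle with its long side across, and its near edge under the paddle. I'll work out the jig and panel poses, and check the clearance around the start pose.

```bash
cat >> h.py <<'E'
YAW=-.2358;O=np.array([709.4,29.2]);A=np.array([[np.cos(YAW),-np.sin(YAW)],[np.sin(YAW),np.cos(YAW)]])
def tojig(P): P=np.asarray(P,float)*1000;return np.concatenate([(P[...,:2]-O)@A,P[...,2:]],-1)
E
python3 - <<'E'
from h import *
np.set_printoptions(precision=1,suppress=True)
for n in("top","scene"):
    s=np.load(n+"0.npz");J=tojig(cloud(s));P=cloud(s)*1000
    hsv=cv2.cvtColor(s["color"],cv2.COLOR_RGB2HSV)
    w=(abs(J[...,2]-30)<5)&(hsv[...,1]>60)&(abs(J[...,1])<95)&(J[...,0]<-70)&(J[...,0]>-260)
    q=J[w];
    v,u=np.nonzero(w);q=tojig(ray(s,np.c_[u,v],.03));r=cv2.minAreaRect(q[:,:2].astype(np.float32));print(n,len(q),r,cv2.boxPoints(r))
    pd=(J[...,2]>90)&(J[...,2]<180)&(J[...,0]<-165)&(J[...,0]>-260)&(abs(J[...,1])<80)
    q=J[pd];print('paddle',q.min(0),q.max(0),q.mean(0))
    b=(P[...,1]>300)&(P[...,0]<500)&(P[...,0]>-100)&(P[...,2]>40)
    q=P[b];print('left things',len(q),np.percentile(q,[1,50,99],axis=0) if len(q) else '')
    g=(P[...,2]>60)&(P[...,0]>250)&(P[...,0]<800)&(abs(P[...,1])<300)&((abs(J[...,1])>80))
    print('tall near',J[g].min(0),J[g].max(0),J[g].mean(0))
E
```

```text
top 714 ((-132.01564025878906, -16.228416442871094), (159.95803833007812, 91.97423553466797), 67.48226165771484) [[-205.1  -72.5]
 [-120.2 -107.7]
 [ -58.9   40. ]
 [-143.9   75.3]]
paddle [-220.2  -55.3  110.9] [-165.2   54.7  147.1] [-194.5   -0.9  130.9]
left things 4170 [[147.7 444.   41.4]
 [285.9 468.8 109.2]
 [499.  627.2 235.8]]
tall near [-111.8   80.    60.1] [ 28.8 198.9 152.3] [-78.5 156.1 103.5]
scene 1087 ((-157.32313537597656, 13.254802703857422), (93.51937866210938, 103.33451843261719), 2.5730245113372803) [[-206.4   62.8]
 [-201.7  -40.5]
 [-108.3  -36.3]
 [-112.9   67. ]]
paddle [-217.9  -57.7   99.6] [-165.1   54.4  148.9] [-191.3    3.4  129.2]
left things 10959 [[123.3 308.3  42.4]
 [221.1 497.6 136.6]
 [497.2 655.  580.5]]
tall near [-109.7   80.2   60.1] [ 29.8 200.1 154. ] [-67.7 170.4 100.4]
```

arm_command(targets=[0,0,0,0,0,-50,1,0,0,0,0,0,-100,1,0,0,-6.4,-36,-31,-100,1,0,0,-6.4,-72,-63,-100,1,0,0,-6.4,-108,-94,-100,1,0,0,-6.4,-144,-125,-100,1,0,0,-6.4,-180,-157,-100,1,0,0,-6.4,-215,-188,-100,1,0,0,-6.4,-251,-220,-100,1,0,0,-6.4,-287,-251,-100,1,0,0,-6.4,-323,-282,-100,1,0,0,-6.4,-359,-314,-100,1,0,0,-6.4,-359,-314,-100,1,0,0,-6.4,-359,-314,-100,1])

```text
time: 1.5
tool_pos: [0.4179, 0.0988, 0.2669]
ee_rot: [3.141, -0.002, 2.903]
wrist_force: [0.1, 0.3, -0.1]
width: 0.0005
finger_force: 0.0
```

arm_command(targets=[0,-8,0,0,0,10,1,0,-16,0,0,0,20,1,0,-24,0,0,0,30,1,0,-32,0,0,0,40,1,0,-40,0,0,0,50,1,0,-48,0,0,0,60,1,0,-55,0,0,0,60,1,0,-55,0,0,0,60,1,0,-55,0,0,0,60,1])

```text
time: 2.4
tool_pos: [0.4182, 0.103, 0.2075]
ee_rot: [-3.141, 0.958, 2.91]
wrist_force: [1.0, -0.2, 1.3]
width: 0.0006
finger_force: 0.0
```

Run:
```python
from bench import robot
from h import *
o=robot.get_obs();print(o["joint_positions"].round(3),o["tool_pos"],o["ee_rot"],tojig(o["tool_pos"]))
```

```text
[ 0.74  -0.757  2.223 -0.829  1.162 -0.461] [0.41819849 0.10298635 0.20745119] [-3.14054757  0.95781838  2.9102375 ] [-300.38134912    3.71375369  207.4511903 ]
```

arm_command(targets=[0,0,0,22,0,31,1,0,0,0,43,0,63,1,0,0,0,65,0,94,1,0,0,0,65,0,94,1,0,0,0,65,0,94,1])

```text
time: 2.9
tool_pos: [0.4595, 0.0909, 0.104]
ee_rot: [3.138, 0.962, 2.897]
wrist_force: [0.4, -0.6, 0.8]
width: 0.0006
finger_force: 0.0
```

Run:
```python
from bench import robot
from h import *
o=robot.get_obs();print(o["joint_positions"].round(3),o["tool_pos"],o["ee_rot"],tojig(o["tool_pos"]))
s=robot.snapshot("scene");cv2.imwrite("pics/s1.png",cv2.resize(s["color"][140:320,130:400,::-1],None,fx=2.5,fy=2.5))
```

```text
[ 0.583 -0.599  2.369 -0.928  0.85  -0.294] [0.45954476 0.0909102  0.10402801] [3.13808322 0.96234345 2.89738761] [-257.35797507    1.63113332  104.02800995]
```

View pics/s1.png

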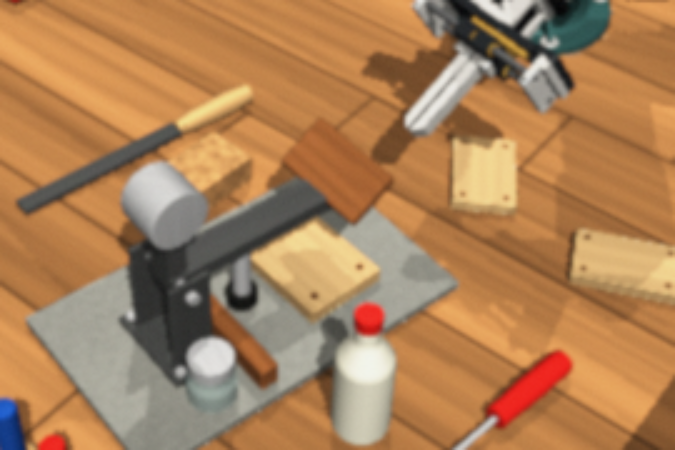

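The view shows the closed fingers in front of the paddle, tip at crop (420,125), lined up on it with clear space. Next I go under the paddle.

arm_command(targets=[0,0,0,-6,0,22,1,0,0,0,-11,0,45,1,0,0,0,-17,0,67,1,0,0,0,-17,0,67,1,0,0,0,-17,0,67,1])

```text
time: 3.45
tool_pos: [0.5216, 0.0766, 0.0789]
ee_rot: [3.139, 0.963, 2.901]
wrist_force: [-0.1, 0.2, 0.1]
width: -0.0001
finger_force: 0.0
```

Run:
```python
from bench import robot
from h import *
o=robot.get_obs();print(o["joint_positions"].round(3),o["tool_pos"],o["ee_rot"],tojig(o["tool_pos"]))
# lift plan in tool axes: tip along arc, 12 mm below/outside contact
c,s_=np.cos(np.deg2rad(55)),np.sin(np.deg2rad(55))
p0=np.array([-195,75.])
for th in np.arange(-.06,1.0,.06):
    p=np.array([0,105])+199*np.array([-np.cos(.06+th),np.sin(.06+th)])
    d=p-p0;print(round(th,2),p.round(),"x",round(-c*d[0]-s_*d[1]),"z",round(s_*d[0]-c*d[1]))
```

```text
[ 0.403 -0.421  2.332 -0.995  0.625 -0.271] [0.52164666 0.07661104 0.07889836] [3.13901934 0.96310528 2.90092472] [-193.63399659    2.23596196   78.89836211]
-0.06 [-199.  105.] x -22 z -20
0.0 [-199.  117.] x -32 z -27
0.06 [-198.  129.] x -43 z -33
0.12 [-196.  141.] x -53 z -38
0.18 [-193.  152.] x -64 z -43
0.24 [-190.  164.] x -76 z -47
0.3 [-186.  175.] x -87 z -50
0.36 [-182.  186.] x -99 z -53
0.42 [-177.  197.] x -110 z -55
0.48 [-171.  207.] x -122 z -56
0.54 [-164.  217.] x -134 z -56
0.6 [-157.  227.] x -146 z -56
0.66 [-150.  236.] x -158 z -55
0.72 [-141.  245.] x -170 z -54
0.78 [-133.  253.] x -182 z -51
0.84 [-124.  261.] x -193 z -48
0.9 [-114.  268.] x -204 z -44
0.96 [-104.  275.] x -216 z -40
```

arm_command(targets=[0,0,0,-11,0,-10,1,0,0,0,-17,0,-15,1,0,0,0,-22,0,-20,1,0,0,0,-27,0,-24,1,0,0,0,-32,0,-27,1,0,0,0,-38,0,-30,1,0,0,0,-43,0,-33,1,0,0,0,-48,0,-36,1,0,0,0,-53,0,-38,1,0,0,0,-59,0,-41,1,0,0,0,-64,0,-43,1,0,0,0,-70,0,-45,1,0,0,0,-76,0,-47,1])

```text
time: 4.75
tool_pos: [0.5254, 0.0752, 0.1654]
ee_rot: [-3.14, 0.96, 2.905]
wrist_force: [-0.2, 0.2, 0.3]
width: 0.0006
finger_force: 0.0
```

Run:
```python
from bench import robot
from h import *
o=robot.get_obs();print(o["joint_positions"].round(3),tojig(o["tool_pos"]),o["wrist_force"])
s=robot.snapshot("scene");cv2.imwrite("pics/s2.png",cv2.resize(s["color"][120:320,130:400,::-1],None,fx=2.2,fy=2.2))
```

```text
[ 0.391 -0.539  2.209 -0.761  0.773 -0.578] [-189.66043574    1.70891741  165.38056548] [-0.23186943  0.202231    0.26263143]
```

View pics/s2.png

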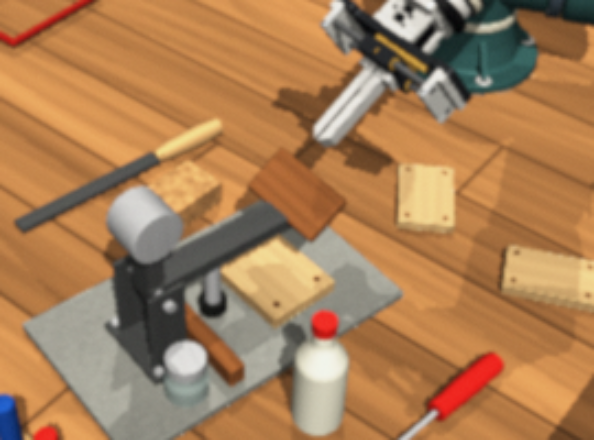

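The paddle hasn't moved: the tip (crop (325,135)) looks robot-side of the paddle (297,195). I'll check by projecting the reported TCP.

Run:
```python
from bench import robot
from h import *
np.set_printoptions(precision=1,suppress=True)
o=robot.get_obs()
for n in("scene","top"):
    s=robot.snapshot(n);Ti=np.linalg.inv(s["T"])
    def pj(p): q=Ti@np.r_[p,1];return np.array([q[0]/q[2]*s["fx"]+s["cx"],q[1]/q[2]*s["fy"]+s["cy"]])
    print(n,'tcp',pj(o["tool_pos"]))
    if n=="scene":cloudscene=s
    P=cloud(s)*1000;J=tojig(P/1000)
    for (u,v) in ([(278,181),(275,182),(265,205),(283,175),(288,168)] if n=="scene" else []): print(u,v,P[v,u],J[v,u])
    if n=="top": cv2.imwrite("pics/t2.png",cv2.resize(s["color"][70:270,150:350,::-1],None,fx=2.5,fy=2.5))
```

```text
scene tcp [263.7 196.7]
278 181 [491.9  89.6 201.1] [-225.6    7.9  201.1]
275 182 [496.3  84.3 198.1] [-220.1    3.8  198.1]
265 205 [518.1  74.6 134.7] [-196.6   -0.5  134.7]
283 175 [481.4  95.3 215.6] [-237.1   11.   215.6]
288 168 [463.4  96.  225.8] [-254.8    7.4  225.8]
top tcp [224.1 186.4]
```

View pics/t2.png

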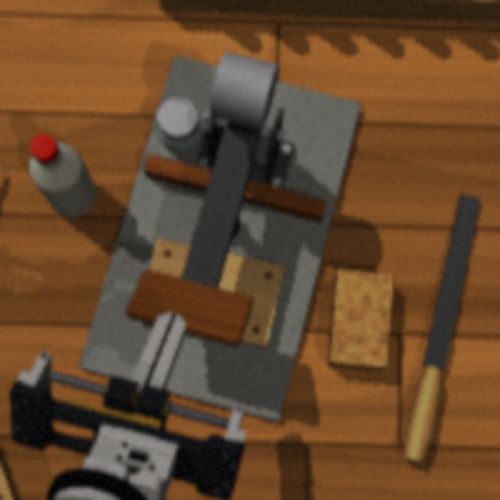

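Run:
```python
from bench import robot
from h import *
from scipy.spatial.transform import Rotation as R
np.set_printoptions(precision=1,suppress=True)
o=robot.get_obs();print(robot.pinch_z,[a for a in dir(robot) if a[0]!='_'])
Rt=R.from_euler('xyz',o["ee_rot"]).as_matrix()
for n in("scene","top"):
    P=cloud(robot.snapshot(n));Q=((P-o["tool_pos"])@Rt)*1000
    m=(abs(Q[...,0])<40)&(abs(Q[...,1])<40)&(Q[...,2]>-150)&(Q[...,2]<30)
    q=Q[m];h=[(z,((q[:,2]>=z)&(q[:,2]<z+10)).sum(),np.round(q[(q[:,2]>=z)&(q[:,2]<z+10)].mean(0),1)) for z in range(-150,30,10) if ((q[:,2]>=z)&(q[:,2]<z+10)).any()]
    print(n);[print(*x) for x in h]
```

```text
0.0188 ['IKError', 'close_job', 'get_obs', 'pinch_z', 'snapshot']
scene
-150 183 [ -17.7    8.5 -144.6]
-140 92 [  -8.9    5.7 -135.1]
-130 59 [  -7.7    3.7 -125.1]
-120 53 [  -6.9    3.7 -115. ]
-110 59 [  -6.8    3.5 -105.1]
-100 51 [ -7.5   4.5 -95. ]
-90 57 [ -7.2   3.4 -85. ]
-80 55 [ -6.7   3.6 -75.2]
-70 54 [ -7.2   3.5 -65.2]
-60 56 [ -6.6   3.6 -55.4]
-50 50 [ -5.6   3.3 -45.2]
-40 5 [ -2.3  -1.  -38.9]
-20 11 [ 33.6   2.3 -10.5]
-10 114 [30.7  0.8 -4.9]
0 114 [30.8  1.1  5.1]
10 115 [30.3  1.2 15. ]
20 115 [30.4  0.6 25. ]
top
-150 160 [ -30.    -1.7 -146. ]
-140 22 [ -27.2   -0.8 -138.4]
-130 3 [  -2.7   -4.6 -125.7]
-120 44 [  -9.3    0.3 -114.5]
-110 55 [  -7.3    0.3 -104.6]
-100 52 [ -8.2  -1.  -95. ]
-90 52 [ -8.    0.5 -84.7]
-80 48 [ -8.5  -0.3 -74.7]
-70 43 [ -8.6  -0.5 -64.9]
-60 46 [ -8.3   0.1 -55.1]
-50 35 [ -8.2   0.1 -45.5]
-40 7 [ -8.3   1.7 -37.6]
-20 1 [ 36.1 -37.2 -10. ]
-10 131 [33.1 -2.3 -5.7]
0 109 [30.6 -0.7  5.2]
10 106 [30.6  0.5 15.3]
20 98 [30.2 -1.1 24.8]
```

Both cameras agree that the fingers really end 40 mm short of the reported TCP along the tool axis, and the gripper body start is shifted the same way. From here I use true tip = TCP − 40 mm·z_tool. I back out and go under again.

arm_command(targets=[0,0,0,25,0,-12,1,0,0,0,49,0,-23,1,0,0,0,67,0,-7,1,0,0,0,84,0,8,1,0,0,0,102,0,24,1,0,0,0,102,0,24,1,0,0,0,93,0,45,1,0,0,0,85,0,66,1,0,0,0,76,0,87,1,0,0,0,76,0,87,1,0,0,0,76,0,87,1])

```text
time: 6.1
tool_pos: [0.5517, 0.0674, 0.0557]
ee_rot: [3.141, 0.956, 2.904]
wrist_force: [-0.3, -0.7, 0.6]
width: 0.0004
finger_force: 0.0
```

```bash
cat >> h.py <<'E'
from scipy.spatial.transform import Rotation as R
def tip(o): return tojig(o["tool_pos"]-.0395*R.from_euler('xyz',o["ee_rot"]).as_matrix()[:,2])
E
python3 - <<'E'
from bench import robot
from h import *
o=robot.get_obs();print(o["joint_positions"].round(3),tip(o),o["ee_rot"],o["wrist_force"])
E
```

```text
[ 0.326 -0.307  2.31  -1.078  0.518 -0.204] [-194.51874938    0.38823222   78.5217507 ] [3.14130446 0.95603894 2.90390366] [-0.30194989 -0.73217114  0.64858572]
```

arm_command(targets=[0,0,0,-11,0,-10,1,0,0,0,-17,0,-15,1,0,0,0,-22,0,-20,1,0,0,0,-27,0,-24,1,0,0,0,-32,0,-27,1,0,0,0,-38,0,-30,1,0,0,0,-43,0,-33,1,0,0,0,-48,0,-36,1,0,0,0,-53,0,-38,1,0,0,0,-59,0,-41,1,0,0,0,-64,0,-43,1,0,0,0,-70,0,-45,1,0,0,0,-76,0,-47,1])

```text
time: 7.4
tool_pos: [0.5571, 0.0663, 0.1448]
ee_rot: [-3.141, 0.956, 2.905]
wrist_force: [-0.6, 1.1, -2.5]
width: 0.0005
finger_force: 0.7
```

Run:
```python
from bench import robot
from h import *
o=robot.get_obs();print(o["joint_positions"].round(3),tip(o),o["wrist_force"])
s=robot.snapshot("scene");cv2.imwrite("pics/s3.png",cv2.resize(s["color"][120:320,130:400,::-1],None,fx=2.2,fy=2.2))
```

```text
[ 0.315 -0.446  2.197 -0.768  0.664 -0.579] [-188.9932836     0.53046918  167.61565686] [-0.61840812  1.0563857  -2.50172582]
```

View pics/s3.png

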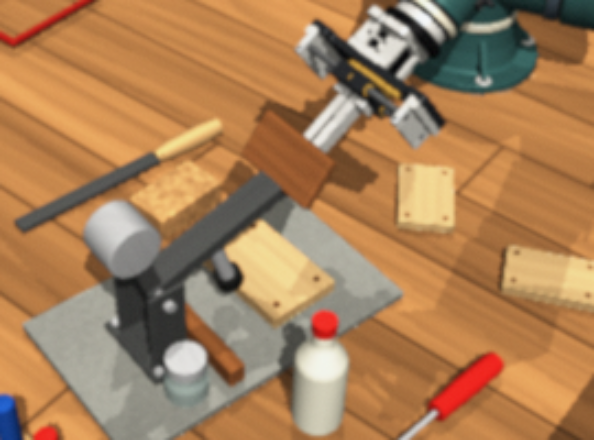

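The paddle is on the fingers and rising, with about 2.5 N at the wrist. I continue along the arc past the balance point.

arm_command(targets=[0,0,0,-6,0,-2,1,0,0,0,-11,0,-3,1,0,0,0,-17,0,-5,1,0,0,0,-23,0,-6,1,0,0,0,-29,0,-7,1,0,0,0,-34,0,-8,1,0,0,0,-40,0,-9,1,0,0,0,-46,0,-9,1,0,0,0,-52,0,-9,1,0,0,0,-58,0,-9,1,0,0,0,-64,0,-9,1,0,0,0,-70,0,-9,1,0,0,0,-76,0,-9,1,0,0,0,-82,0,-8,1,0,0,0,-88,0,-7,1,0,0,0,-94,0,-7,1,0,0,0,-100,0,-6,1,0,0,0,-106,0,-4,1,0,0,0,-112,0,-3,1,0,0,0,-117,0,-1,1])

```text
time: 9.45
tool_pos: [0.6223, 0.0508, 0.241]
ee_rot: [3.141, 0.956, 2.905]
wrist_force: [0.7, -0.1, 0.1]
width: 0.0006
finger_force: 0.0
```

arm_command(targets=[0,0,0,-6,0,2,1,0,0,0,-12,0,4,1,0,0,0,-12,0,4,1,0,0,0,-12,0,4,1,0,0,0,-12,0,4,1,0,0,0,-12,0,4,1,0,0,0,-12,0,4,1,0,0,0,-12,0,4,1])

```text
time: 10.25
tool_pos: [0.6315, 0.0486, 0.2477]
ee_rot: [-3.142, 0.955, 2.906]
wrist_force: [0.0, -0.2, -0.3]
width: 0.0005
finger_force: 0.0
```

Run:
```python
from bench import robot
from h import *
o=robot.get_obs();print(o["time"],o["joint_positions"].round(3),tip(o),o["wrist_force"])
s=robot.snapshot("scene");cv2.imwrite("pics/s4.png",cv2.resize(s["color"][100:320,130:400,::-1],None,fx=2,fy=2))
```

```text
10.25 [ 0.199 -0.362  1.932 -0.537  0.737 -0.894] [-112.50979151    0.6551307   270.46285104] [ 0.01258344 -0.224435   -0.34599473]
```

View pics/s4.png

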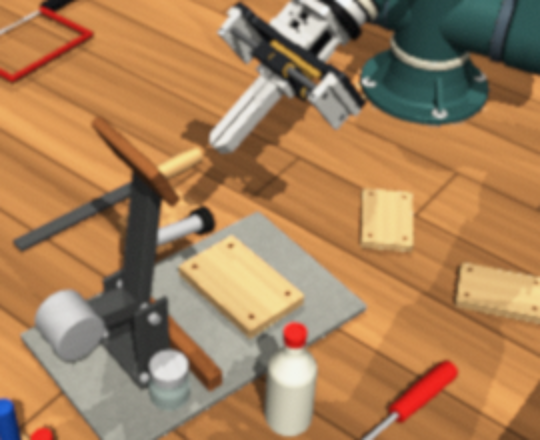

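The arm is past its balance point and leaning back; the foot points to the robot at (205,220). I retreat, bring the tool upright and open the fingers.

arm_command(targets=[0,0,0,19,0,-27,1,0,0,0,38,0,-54,1,0,0,0,57,0,-82,1,0,8,0,75,0,-85,1,0,16,0,93,0,-88,1,0,24,0,111,0,-91,0,0,32,0,129,0,-94,-0.5,0,40,0,147,0,-98,-1,0,48,0,165,0,-101,-1,0,55,0,181,0,-105,-1,0,55,0,181,0,-105,-1,0,55,0,181,0,-105,-1,0,55,0,181,0,-105,-1])

```text
time: 11.6
tool_pos: [0.4466, 0.0932, 0.1613]
ee_rot: [3.141, -0.002, 2.906]
wrist_force: [-0.3, -0.2, 0.6]
width: 0.0607
finger_force: 0.0
```

```bash
cat > m.py <<'E'
from bench import robot
from h import *
np.set_printoptions(precision=1,suppress=True)
def panel(s):
    J=tojig(cloud(s));hsv=cv2.cvtColor(s["color"],cv2.COLOR_RGB2HSV)
    w=((abs(J[...,2]-30)<5)&(hsv[...,1]>60)&(hsv[...,0]>10)&(abs(J[...,1])<105)&(J[...,0]<-52)&(J[...,0]>-262)).astype(np.uint8)
    k,l,st,_=cv2.connectedComponentsWithStats(w);i=1+st[1:,4].argmax()
    v,u=np.nonzero(l==i);q=tojig(ray(s,np.c_[u,v],.03))[:,:2].astype(np.float32)
    r=cv2.minAreaRect(q);return len(q),r,cv2.boxPoints(r)
if __name__=="__main__":
    o=robot.get_obs();print(o["time"],tip(o),o["ee_rot"],o["wrist_force"],o["width"]*1000)
    Rt=R.from_euler('xyz',o["ee_rot"]).as_matrix()
    for n in("scene","top"):
        s=robot.snapshot(n);np.savez(n+"m.npz",**s);print(n,*panel(s))
        Q=((cloud(s)-o["tool_pos"])@Rt)*1000;q=Q[(abs(Q[...,0])<25)&(abs(Q[...,1])<65)&(Q[...,2]>-100)&(Q[...,2]<15)]
        print(' finger end',np.percentile(q[:,2],[95,99,100]) if len(q) else '')
    J=tojig(cloud(s));q=J[(J[...,2]>150)&(J[...,0]>-70)&(J[...,0]<200)&(abs(J[...,1])<60)];print('arm high pts',len(q),q.min(0),q.max(0))
E
python3 m.py
```

```text
11.6 [-270.4    0.8  200.8] [ 3.1 -0.   2.9] [-0.3 -0.2  0.6] 60.65475691527191
scene 1516 ((-156.0483856201172, -6.37640380859375), (94.30369567871094, 144.9085693359375), 2.5730197429656982) [[-206.4   63.9]
 [-199.9  -80.9]
 [-105.7  -76.6]
 [-112.2   68.1]]
 finger end [-44.5 -39.3 -37.2]
top 712 ((-152.93905639648438, -40.5852165222168), (88.07392120361328, 71.54618072509766), 3.667872190475464) [[-199.2   -7.7]
 [-194.6  -79.1]
 [-106.7  -73.5]
 [-111.3   -2.1]]
 finger end 
arm high pts 2638 [-57.7 -55.1 150.1] [115.1  55.  302.8]
```

Panel centre is at jig (-156,-6), yaw +2.6°, size about right. The fingertip offset is confirmed with the tool upright too. I descend behind the panel with the fingers open.

arm_command(targets=[0,0,0,-12,-2,36,-1,0,0,0,-24,-4,72,-1,0,0,0,-35,-7,108,-1,0,0,0,-35,-7,140,-1,0,0,0,-35,-7,160,-1,0,0,0,-35,-7,172,-1,0,0,0,-35,-7,179,-1,0,0,0,-35,-7,182,-1,0,0,0,-35,-7,182,-1,0,0,0,-35,-7,182,-1])

```text
time: 12.7
tool_pos: [0.4794, 0.0783, -0.0203]
ee_rot: [3.141, -0.002, 2.906]
wrist_force: [-0.9, -0.7, -0.4]
width: 0.0945
finger_force: 0.0
```

```bash
python3 m.py
```

```text
12.7 [-235.1   -6.    19.2] [ 3.1 -0.   2.9] [-0.9 -0.7 -0.4] 94.53277735805594
scene 1508 ((-156.01852416992188, -6.5853271484375), (94.34456634521484, 144.48846435546875), 2.573024034500122) [[-206.4   63.5]
 [-199.9  -80.9]
 [-105.7  -76.6]
 [-112.1   67.7]]
 finger end [-31.  -29.3 -27.2]
top 281 ((-141.837646484375, -63.834259033203125), (72.79630279541016, 34.5511474609375), 15.089934349060059) [[-181.5  -56.6]
 [-172.5  -90. ]
 [-102.2  -71. ]
 [-111.2  -37.7]]
 finger end [-29.4 -28.4 -27.9]
arm high pts 2638 [-57.9 -55.  150.1] [114.6  55.3 302.2]
```

arm_command(targets=[0,0,0,-10,0,0,-1,0,0,0,-18,0,0,-1,0,0,0,-23,0,0,-1,0,0,0,-27,0,0,-1,0,0,0,-31,0,0,-1,0,0,0,-35,0,0,-1,0,0,0,-39,0,0,-1,0,0,0,-43,0,0,-1,0,0,0,-47,0,0,-1,0,0,0,-51,0,0,-1,0,0,0,-55,0,0,-1,0,0,0,-59,0,0,-1,0,0,0,-63,0,0,-1,0,0,0,-67,0,0,-1,0,0,0,-71,0,0,-1,0,0,0,-74,0,0,-1,0,0,0,-76,0,0,-1,0,0,0,-76,0,0,-1])

```text
time: 14.6
tool_pos: [0.5528, 0.0603, -0.0219]
ee_rot: [3.141, -0.004, 2.905]
wrist_force: [-0.2, 1.0, 1.1]
width: 0.0938
finger_force: 0.4
```

```bash
python3 m.py; python3 -c "
from h import *
s=np.load('scenem.npz');cv2.imwrite('pics/s5.png',cv2.resize(s['color'][120:340,130:400,::-1],None,fx=2.5,fy=2.5))"
```

```text
14.6 [-159.4   -6.4   17.6] [ 3.1 -0.   2.9] [-0.2  1.   1.1] 93.81592721732318
scene 1590 ((-106.42788696289062, -8.37939453125), (144.7373046875, 99.2078857421875), 89.48857116699219) [[-156.7  -80.3]
 [ -57.5  -81.2]
 [ -56.2   63.5]
 [-155.4   64.4]]
 finger end [-33.2 -31.9 -30.5]
top 91 ((-77.0291976928711, -68.43502807617188), (37.45096969604492, 19.998470306396484), 3.8209402561187744) [[-96.4 -59.7]
 [-95.  -79.7]
 [-57.7 -77.2]
 [-59.  -57.2]]
 finger end [-30.6 -29.9 -29.1]
arm high pts 2580 [-53.3 -55.1 150.5] [114.9  55.1 302.3]
```

View pics/s5.png

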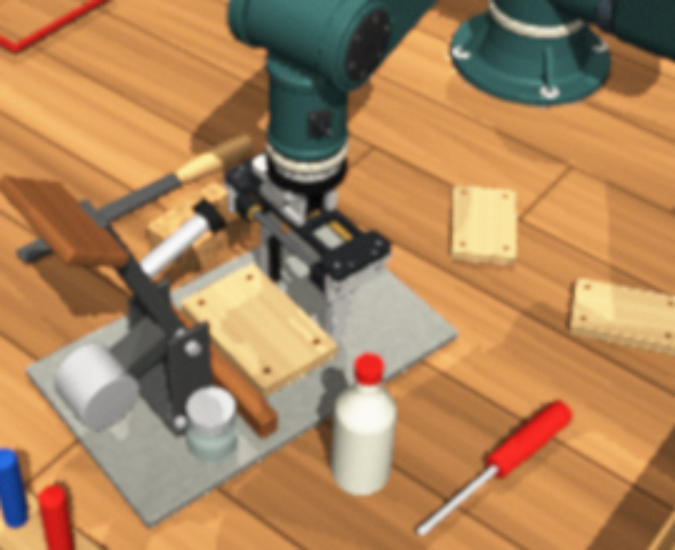

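The panel is now square and about 12 mm from the fence; the raised foot clears the gripper. I push the last part slowly.

arm_command(targets=[0,0,0,-2,0,0,-1,0,0,0,-4,0,0,-1,0,0,0,-6,0,0,-1,0,0,0,-8,0,0,-1,0,0,0,-9,0,0,-1,0,0,0,-10,0,0,-1,0,0,0,-11,0,0,-1,0,0,0,-11,0,0,-1])

```text
time: 15.5
tool_pos: [0.5626, 0.058, -0.0219]
ee_rot: [3.142, -0.005, 2.905]
wrist_force: [-3.4, 1.1, 3.8]
width: 0.0945
finger_force: 2.0
```

arm_command(targets=[0,0,0,-1,0,0,-1,0,0,0,-2,0,0,-1,0,0,0,-2,0,0,-1])

```text
time: 15.8
tool_pos: [0.5625, 0.058, -0.0219]
ee_rot: [-3.141, -0.01, 2.906]
wrist_force: [-8.4, 2.1, 7.7]
width: 0.094
finger_force: 4.4
```

arm_command(targets=[0,0,0,-1,0,0,-1,0,0,0,-1,0,0,-1,0,0,0,3,0,0,-1,0,0,0,8,0,0,-1,0,0,0,20,0,0,-1,0,0,0,50,0,0,-1,0,0,0,80,0,-10,-1,0,0,0,110,0,-50,-1,0,0,0,140,0,-100,-1,0,0,0,150,0,-150,-1,0,0,0,150,0,-180,-1,0,0,0,150,0,-180,-1])

```text
time: 17.0
tool_pos: [0.423, 0.0929, 0.1656]
ee_rot: [3.137, 0.009, 2.906]
wrist_force: [1.1, -0.7, 0.7]
width: 0.0938
finger_force: 0.0
```

```bash
python3 m.py; python3 -c "
from h import *
s=np.load('scenem.npz');a=cv2.resize(s['color'][170:330,140:300,::-1],(560,560),interpolation=cv2.INTER_CUBIC);cv2.imwrite('pics/s6.png',a)"
```

```text
17.0 [-293.7   -5.2  205.1] [3.1 0.  2.9] [ 1.1 -0.7  0.7] 93.79022845210918
scene 1477 ((-97.13046264648438, -8.490974426269531), (86.43359375, 144.09605407714844), 0.09952515363693237) [[-140.5   63.5]
 [-140.2  -80.6]
 [ -53.8  -80.5]
 [ -54.    63.6]]
 finger end [-46.4 -41.2 -40.1]
top 1497 ((-95.2099609375, -8.1439208984375), (139.7692413330078, 86.88565063476562), 89.92575073242188) [[-138.7  -78. ]
 [ -51.9  -78.1]
 [ -51.7   61.7]
 [-138.6   61.8]]
 finger end 
arm high pts 2643 [-57.6 -55.1 150. ] [115.   55.1 301.4]
```

View pics/s6.png

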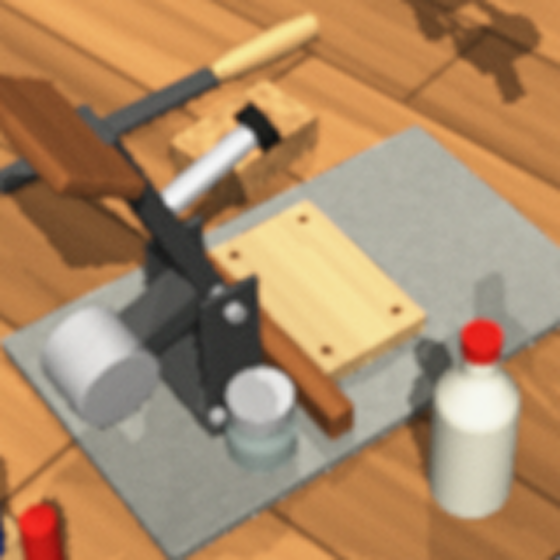

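The panel's near edge measures -139 to -140 mm and its yaw 0.1°, so it sits flush on the fence. The arm rests raised, and the bystanders in view look where they were.

```bash
python3 -c "
from bench import robot
print(robot.close_job())"
```

```text
the job is handed in; nothing more can be done
None
```

The job is handed in at about 17 s of the 48 s: the hold-down arm stays raised by itself and the panel lies flat against the fence (measured yaw about 0.1°), with the robot clear of everything.

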